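Shim the rocking watch-case press

TASK

The watch-case press on the bench rocks because its near left foot is too short: slide the flat shim under that foot, nose first, then slide the tapered shim in on top of it until the foot just bears on it, never driving it against the foot with more than 10 N, nor jacking the press up off its other feet, nor shifting it. Let go, then press down on the base plate above that foot with about 10 N (never more than 30 N) to make sure it no longer rocks, and leave the shims in place and everything else on the bench alone.

Things in the scene. Friction and masses are not known exactly. Their poses are not given: they have to be found in the camera images.
- press: Watch-case press: grey, about 3 kg, loose. Base plate 190 x 150 mm (x, y), 36 to 52 mm above the bench, on four feet at (+-73, +-53) mm, open between them. Three feet are black rubber cylinders 26 mm wide, 36 mm long; the one at (-73, +53), nearest the robot at its left, is a short bare steel stem. Origin: centre of the base at bench level; +x points away from the robot (yaw within 0.35), +z up.
- corner (a point): Top of the press's base plate, 52 mm above the bench, over the short foot's centre, 22 mm in from both edges. That foot is 22 mm wide, its domed underside (radius 11) hangs 10.5 to 17 mm above the bench, how far differs each time. 2 to 4 N down here tip the unshimmed press; pushing the foot up with 10 to 14 N begins to lift the press.
- beam_nose (a point): Near end of the press's overhead beam, at (-23, -10) mm from the press's origin, 208 mm up. The beam is 44 mm wide, 190 to 226 mm up, runs from here in +x to its column (40 x 50 mm at (+62, -10)); a lever at its right rises to 304 mm. A ram hangs from the beam at (0, -10).
- foot_right (a point): Underside centre of the press's rubber foot at (-73, -53) mm, at the robot's right; at bench level when it stands.
- foot_back (a point): Underside centre of the press's rubber foot at (+73, +53) mm, behind the short foot; at bench level when it stands.
- flat_shim: Flat shim, bare aluminium, 0.12 kg: plate 130 x 46 x 6 mm, loose. Two turned-up ears, 3 mm thick, stand on its long edges at the tail, x -65 to -35 mm, up to 18 mm above its underside, 46 mm over their outsides, 40 between: grip them from outside. They pass under the base plate. Origin: centre of its underside; +x points from the eared tail to the plain nose.
- taper_shim: Tapered shim, bare steel, 0.18 kg, 100 x 26 mm, flat underside. Its top rises from 3 mm at the nose (x +50 mm) by 1 in 6 to 13 mm at x -10, then is level to the tail (x -50). Upright grip 20 (x) x 12 (y) mm at x -40 rises to 45 mm. Origin: centre of its underside; +x points to the nose. Fits between the flat shim's ears, 7 mm to spare each side; friction holds it where pushed.
- loupe: Eyeglass loupe, black plastic, 40 mm wide, 30 mm tall. Bystander. Origin: centre of its underside; leave it alone.
- movement: Watch movement in a round brass holder, 42 mm wide, 16 mm tall. Bystander. Origin: centre of its underside; leave it alone.
- blower: Orange rubber dust blower, pear-shaped, 70 mm wide, 150 mm tall, standing. Bystander. Origin: centre of its underside; leave it alone.
- driver: Screwdriver with wooden handle, 160 mm long, lying. Bystander. Origin: about its middle; leave it alone.
- gauge_block: Plain steel block 70 x 22 x 12 mm, no ears or grip; not part of the job. Bystander. Origin: centre of its underside; leave it alone.
- tub: Small white plastic tub, 48 mm wide, 35 mm tall. Bystander. Origin: centre of its underside; leave it alone.
Things that resemble listed ones, but are neither listed nor needed, are in the scene too. Leave any red or turquoise look-alike of the flat_shim alone.

How it is judged:
On the way, in this order (a step that is already met when the one before it is completed fails the run):
1. the flat shim lies on the bench under the short foot (x of corner in the frame of flat_shim between -0.02 and 0.06 m and y of corner in the frame of flat_shim between -0.016 and 0.016 m and height (world z) of flat_shim below 0.004 m and angle between flat_shim's own z axis and vertical below 0.05 rad), for 0.2 s.
2. the tapered shim, on the flat one, bears the short foot with more than 1 N while the other feet stay down (all of step 1 and contact force between taper_shim and press above 1 N and contact force between taper_shim and flat_shim above 1 N and height (world z) of each of foot_right, foot_back below 0.0015 m and angle between press's own z axis and vertical below 0.018 rad), for 0.2 s.
3. the fingers, clear of the shims, press on the press with more than 6 N and it does not rock (contact force between the fingers and press above 6 N and contact force between the fingers and taper_shim below 0.1 N and horizontal distance between the grasp point and corner below 0.03 m and contact force between taper_shim and press above 1 N and contact force between taper_shim and flat_shim above 1 N and height (world z) of each of foot_right, foot_back below 0.0015 m and angle between press's own z axis and vertical below 0.018 rad), for 0.2 s.
At the end, for the whole second after the job is handed in: Flat shim flat on the bench under the short foot (centre within 16 mm of its midline, 20 mm behind to 60 mm ahead of its centre); tapered shim on it bearing the foot with over 1 N; right and back feet under 1.5 mm off the bench, press leaning under 0.018 rad, all at rest (all of step 2 and linear speed of each of press, taper_shim, flat_shim below 0.01 m/s); the robot touches nothing.
It fails at once if the press is jacked up: its right or back foot more than 3 mm off the bench (height (world z) of any of foot_right, foot_back above 0.003 m).
It fails at once if the robot pushes the press with more than 30 N (contact force between any of the fingers, the arm and press above 30 N).
It fails at once if the press is shifted more than 3 mm (distance of foot_back from where it was at the start of the episode above 0.003 m).
It fails at once if the tapered shim, while the fingers hold it, is driven against the press with more than 10 N (contact force between the fingers and taper_shim above 0.5 N and contact force between taper_shim and press above 10 N).
It fails at once if a bystander is moved more than 30 mm (distance of any of loupe, movement, blower, driver, gauge_block, tub from where it was at the start of the episode above 0.03 m).
It also fails if it takes over 72 s, if anything falls off the work surface, if the arm or the gripper's body presses on something with over 40 N, if the wrist force passes 120 N, or if a joint passes its speed limit or range.

ROBOT

A 6-joint arm with a two-finger parallel gripper is mounted at the origin on the work surface. World frame = base frame: x ahead of the robot, y to its left, z up, the work surface at z = 0. Lengths are in m, angles in rad, forces in N, time in s.
With the tool pointing down it reaches from about 0.325 to 0.85 m from the base axis. Payload 4.4 kg.
Tool frame: the origin (TCP) lies at the very end of the fingers, on their centre line; the grasp point (between the pads) lies 19 mm behind it; z points along the fingers, y is the line along which they close (so a half turn about z gives the same grasp; the last joint's range is limited). The gripper opens to 94 mm and grips with 3 to 60 N. Pads are 16 mm wide; open, the fingers measure 119 mm over their backs; the gripper's body (75 mm by 177 mm) begins 78 mm behind the grasp point.
Start: joints at [1.081, 0.207, 1.542, -0, 1.393, -0.15], TCP at [0.192, 0.542, 0.205] pointing down, gripper open.
Joint ranges: [-2.73, 2.73], [-0.86, 2.22], [0.23, 2.46], [-1.11, 4.25], [0.08, 2.63], [-2.82, 2.82]. Speed limits (rad/s): [2.79, 2.79, 3.14, 3.14, 3.14, 3.14].

INTERFACE

Orientations are given as [roll, pitch, yaw] about the fixed x, y, z axes, in that order (R = Rz(yaw) Ry(pitch) Rx(roll)).
In Python, from cell import ctrl gives the robot as it stands. The module is installed in compiled form; this text tells all that it offers.
- The arm moves only by the tool jog_arm, never from a script. Its argument "commands" is a list of rows, each an object of numbers: "x", "y", "z": the shift along the tool's x, y, z in m; "ax", "ay", "az": the turn, a rotation vector about the tool's x, y, z in degrees. In form: [{"x": .., "y": .., "z": .., "ax": .., "ay": .., "az": ..}, ...]. A call has 1 to 8 rows; each row is the pose to reach, as a shift and turn from the pose commanded when the call began, along the tool's axes at that moment; what a row does not reach only later rows make up. A row lasts 1/10 s, in which the tool goes at most 50 mm and 8.59 degrees, less where a joint would pass 70% of its speed; a pose out of reach is approached as far as the arm can. A call with a gripper value outside its range is refused whole. "hand" is the finger opening in m, from 0 to 0.094, set as the call begins (left out, the last holds). The fingers move at their own pace and stop on an object; "newtons" is the grip in N (left out, the last holds). Time passes only in rows, so rows that repeat a pose let the fingers close. It gives the time, the measured TCP pose, the force, the opening and the grip force at its end, in the units of the state.
- ctrl.observe(): the state, without advancing time (a new reading comes with each control period).
- ctrl.get_image(name): name is "side" or "top"; returns the picture (400x640x3 uint8, blue, green, red); there is no depth.
- ctrl.camera_model(name): a dict with "fx", "fy", "cx", "cy" (pixels), "extrinsics" (4x4, takes a point from world to camera coordinates). Camera axes: x right, y down, z forward; pixel columns grow to the right and rows downward; lengths in m; the calibration is good to about 2 mm. A picture is of the moment at which its call begins. camera_model takes no time and is no camera call.
- ctrl.finish_job(): hands the job in; it is judged then, once.
The state is a dict: "clock": time; "qpos": joint angles; "qvel": joint speeds; "joint_torque": joint torques, N m; "ee_pos": TCP position; "eef_rot": TCP orientation; "force": force on the tool from outside, world axes, zero at the start; "torque": the same for the moment, N m; "gripper_width": finger opening in m; "finger_force": force on a finger pad.
Only numpy, scipy, OpenCV 4.12 (cv2) and the standard library are available. Lean on these libraries where they do the work, as an engineer would, in place of code of your own. Each camera call takes 0.05 s, during which the arm holds its last target. There are 200 camera calls.

## Working session

There is one attempt and no reset: what is moved stays moved. The work goes in short steps, Python scripts to look and compute and a tool call to move; the robot and the scene stay as the last step left them, time stands still between calls to the robot, and variables do not carry over. Pictures are saved under pics/ and viewed, at most 10 in all, crops included, and the job is handed in when it is done.

Besides the shell and the picture viewer there is one more tool, called after ">>>" as name(argument=value, ...) on one line, values as JSON. jog_arm: Moves the arm, as the interface text tells. Its arguments: {"type":"object","properties":{"commands":{"type":"array"},"hand":{"type":"number"},"newtons":{"type":"number"}},"required":["commands"]}

```bash
mkdir -p pics
cat > h.py <<'E'
import numpy as np, cv2
from cell import ctrl
def snap(n,f):
    im=ctrl.get_image(n); cv2.imwrite('pics/'+f,im); return im
def ray(n,u,v,z):
    c=ctrl.camera_model(n);E=np.array(c['extrinsics']);R=E[:3,:3];o=-R.T@E[:3,3]
    d=R.T@np.array([(u-c['cx'])/c['fx'],(v-c['cy'])/c['fy'],1]);return o+d*(z-o[2])/d[2]
def proj(n,p):
    c=ctrl.camera_model(n);E=np.array(c['extrinsics']);q=E[:3,:3]@np.array(p)+E[:3,3]
    return np.array([c['fx']*q[0]/q[2]+c['cx'],c['fy']*q[1]/q[2]+c['cy']])
E
python3 - <<'E'
from h import *
snap('top','t0.png');snap('side','s0.png')
for n in('top','side'):
    c=ctrl.camera_model(n);print(n,c['fx'],np.round(np.array(c['extrinsics']),3).tolist())
print(ctrl.observe())
E
```

```text
top 403.6609856538728 [[0.008, -1.0, 0.016, -0.039], [-0.986, -0.01, -0.168, 0.546], [0.168, -0.015, -0.986, 1.183], [0.0, 0.0, 0.0, 1.0]]
side 467.5276698750774 [[0.792, -0.61, 0.014, -0.435], [-0.461, -0.614, -0.64, 0.329], [0.399, 0.501, -0.768, 1.187], [0.0, 0.0, 0.0, 1.0]]
{'clock': 0.1, 'qpos': array([ 1.08049515e+00,  2.07324645e-01,  1.54279756e+00, -1.03000327e-05,
        1.39347827e+00, -1.50508639e-01]), 'qvel': array([-0.00022852, -0.00015874, -0.00354359,  0.00153205,  0.00098741,
        0.00118331]), 'joint_torque': array([-2.07514859e-05, -3.71864426e+01, -2.82293469e+01,  7.02307862e-02,
        3.10915732e-02, -7.11699022e-05]), 'ee_pos': array([0.19131926, 0.54147637, 0.20441908]), 'eef_rot': array([-3.13960600e+00, -2.91035294e-04,  2.80180165e+00]), 'force': array([ 0.00489883, -0.44616562,  0.73606397]), 'torque': array([-0.0264731 , -0.00505756,  0.03340608]), 'finger_force': 0.0, 'gripper_width': 0.09349451533716745}
```

View pics/t0.png

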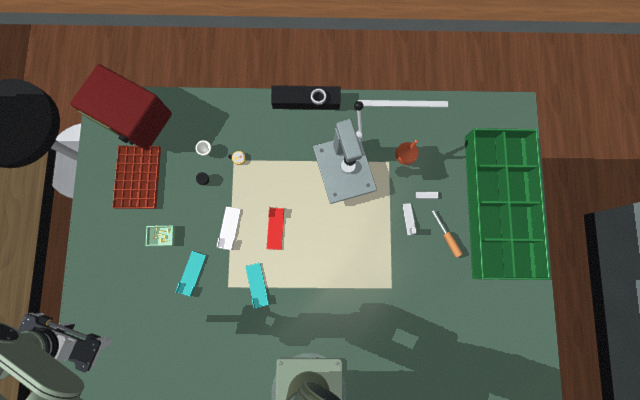

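View pics/s0.png

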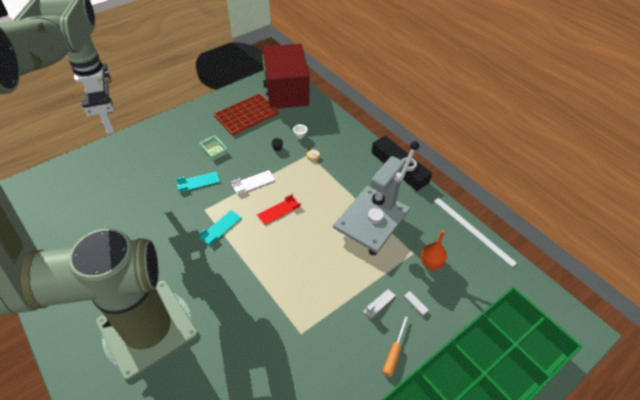

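Run:
```python
from h import *
t=cv2.imread('pics/t0.png');s=cv2.imread('pics/s0.png')
def c(im,x,y,w,h): return cv2.resize(im[y:y+h,x:x+w],(400,300),interpolation=cv2.INTER_CUBIC)
# top crops 80x60 (x5), side crops 80x60 (x5)
m=np.vstack([np.hstack([c(t,190,195,80,60),c(t,380,175,80,60)]),np.hstack([c(s,220,155,80,60),c(s,355,275,80,60)])])
cv2.imwrite('pics/m1.png',m)
m=np.hstack([c(t,290,110,120,90*1),c(s,320,135,120,90)]);m=np.vstack([m]);
m=np.hstack([cv2.resize(t[115:215,305:385],(400,500),interpolation=2),cv2.resize(s[180:260,325:405],(400,500)[::1],interpolation=2)])
cv2.imwrite('pics/m2.png',m)
```

```text
(no output)
```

View pics/m1.png

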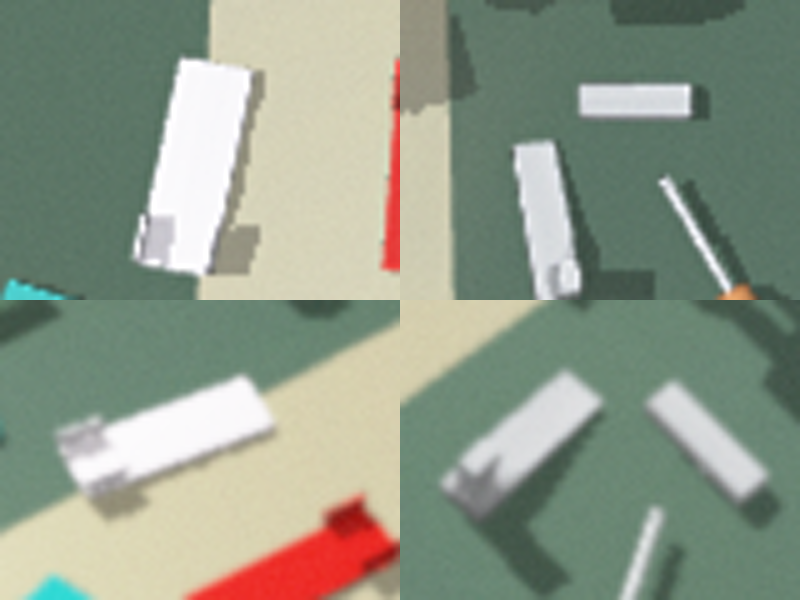

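View pics/m2.png

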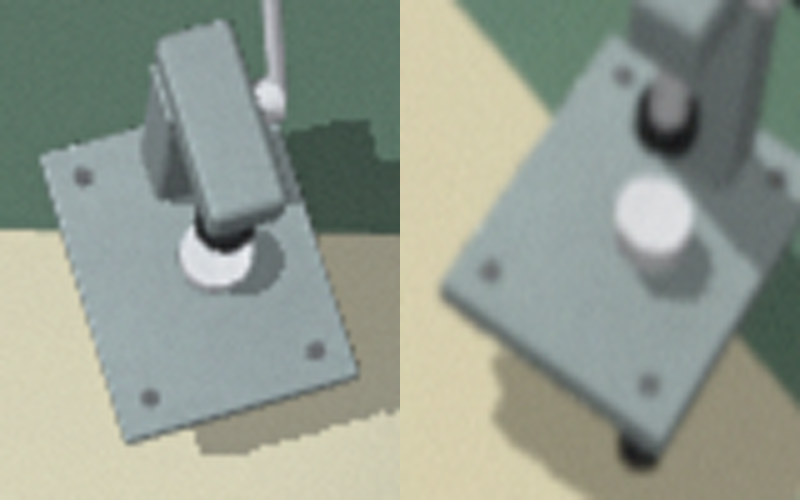

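Run:
```python
from h import *
t=cv2.imread('pics/t0.png');s=cv2.imread('pics/s0.png')
def blob(n,im,box,z,thr=165,sat=40):
    x,y,w,h=box;c=im[y:y+h,x:x+w].astype(int)
    m=((c.min(2)>thr)&(c.max(2)-c.min(2)<sat)).astype(np.uint8)
    k=max(cv2.findContours(m,cv2.RETR_EXTERNAL,cv2.CHAIN_APPROX_NONE)[0],key=cv2.contourArea)[:,0]+[x,y]
    P=np.array([ray(n,u,v,z)[:2] for u,v in k],np.float32)
    r=cv2.minAreaRect(P*1000);print(n,box,np.round(r[0],1),np.round(r[1],1),round(r[2],2));print(np.round(cv2.boxPoints(r)).tolist())
blob('top',t,(205,200,40,55),.006)
blob('side',s,(228,165,50,35),.006)
blob('top',t,(398,198,22,42),.010,150)
blob('side',s,(360,285,42,40),.010,130)
blob('top',t,(410,185,35,18),.012,150)
a=lambda u,v,x,y:(u/5+x-.4,v/5+y-.4)
for nm,p in dict(flat=[(180,58),(253,70),(208,275),(134,262)]).items():
    print(nm,[np.round(ray('top',*a(u,v,190,195),.006)[:2]*1000,1).tolist() for u,v in p])
print('taper',[np.round(ray('top',*a(u-400,v,380,175),z)[:2]*1000,1).tolist() for u,v,z in [(513,145,.003),(553,141,.003),(581,290,.013)]])
print('press corners',[np.round(ray('top',*a(u,v,305,115),.052)[:2]*1000,1).tolist() for u,v in [(126,443),(357,375),(40,158)]])
print('dots top',[np.round(ray('top',*a(u,v,305,115),.052)[:2]*1000,1).tolist() for u,v in [(150,397),(315,351),(83,176)]])
b=lambda u,v:((u-400)/5+325-.4,v/6.25+180-.4)
print('dots side',[np.round(ray('side',*b(u,v),.052)[:2]*1000,1).tolist() for u,v in [(489,270),(648,384),(622,76)]])
print('corner side',np.round(ray('side',*b(442,288),.052)[:2]*1000,1),np.round(ray('side',*b(655,450),.052)[:2]*1000,1))
```

```text
top (205, 200, 40, 55) [483.6 247.4] [170.  83.] 2.28
[[397.0, 285.0], [400.0, 203.0], [570.0, 209.0], [567.0, 292.0]]
side (228, 165, 50, 35) [472.7 241.4] [ 85.9 179. ] 74.99
[[375.0, 223.0], [548.0, 177.0], [570.0, 260.0], [397.0, 306.0]]
top (398, 198, 22, 42) [ 515.6 -308.4] [98.2 27.9] 7.91
[[465.0, -301.0], [469.0, -329.0], [566.0, -315.0], [562.0, -288.0]]
side (360, 285, 42, 40) [ 512.5 -309.1] [101.4  31.6] 4.27
[[461.0, -297.0], [463.0, -329.0], [564.0, -321.0], [562.0, -290.0]]
top (410, 185, 35, 18) [ 591.7 -366.1] [16.1 67.4] 0.62
[[583.0, -332.0], [584.0, -400.0], [600.0, -400.0], [599.0, -332.0]]
flat [[548.7, 265.9], [541.5, 220.0], [413.4, 242.3], [421.0, 288.1]]
taper [[563.3, -290.2], [566.1, -315.7], [470.5, -328.0]]
press corners [[553.5, -59.0], [597.2, -200.2], [732.8, -4.8]]
dots top [[582.1, -73.6], [612.0, -174.7], [721.5, -31.6]]
dots side [[580.2, -73.5], [610.8, -175.7], [719.4, -31.6]]
corner side [552.3 -65.2] [ 590.4 -204. ]
```

Top view: the white eared plate at (229,228) is the flat shim: 130 mm long with its ears at the near end. Red (277,228) and turquoise (192,273), (258,286) are look-alikes. The piece with an upright grip at (409,219) is the tapered shim. The plain block at (427,195) is the gauge block. The enlarged crop confirms all of this. The short foot's screw dot is at (335,194), which puts the foot near (0.581, -0.074), with the press yawed about 0.29.

```bash
cat >> h.py <<'E'
def go(x,y,z,psi,p=None):
    s=ctrl.observe();e=s['ee_pos'];y0=s['eef_rot'][2]
    if p is not None:e,y0=p[:3],p[3]
    d=np.array([x,y,z])-e;c,n=np.cos(y0),np.sin(y0)
    a=(psi-y0+np.pi)%(2*np.pi)-np.pi
    print('x %.4f y %.4f z %.4f az %.2f'%(c*d[0]+n*d[1],n*d[0]-c*d[1],-d[2],-np.degrees(a)))
E
python3 -c "
from h import *
go(.4319,.2627,.05,np.pi-.172)"
```

```text
x -0.3197 y -0.1827 z 0.1544 az -9.61
```

>>> jog_arm(commands=[{"x": -0.1, "y": -0.06, "z": 0.03, "az": -5}, {"x": -0.32, "y": -0.183, "z": 0.154, "az": -9.6}, {"x": -0.32, "y": -0.183, "z": 0.154, "az": -9.6}, {"x": -0.32, "y": -0.183, "z": 0.154, "az": -9.6}, {"x": -0.32, "y": -0.183, "z": 0.154, "az": -9.6}, {"x": -0.32, "y": -0.183, "z": 0.154, "az": -9.6}, {"x": -0.32, "y": -0.183, "z": 0.154, "az": -9.6}, {"x": -0.32, "y": -0.183, "z": 0.154, "az": -9.6}], hand=0.064)

```text
$.commands[0]: bad value
```

>>> jog_arm(commands=[{"x": -0.1, "y": -0.06, "z": 0.03, "ax": 0, "ay": 0, "az": -5}, {"x": -0.32, "y": -0.183, "z": 0.154, "ax": 0, "ay": 0, "az": -9.6}, {"x": -0.32, "y": -0.183, "z": 0.154, "ax": 0, "ay": 0, "az": -9.6}, {"x": -0.32, "y": -0.183, "z": 0.154, "ax": 0, "ay": 0, "az": -9.6}, {"x": -0.32, "y": -0.183, "z": 0.154, "ax": 0, "ay": 0, "az": -9.6}, {"x": -0.32, "y": -0.183, "z": 0.154, "ax": 0, "ay": 0, "az": -9.6}, {"x": -0.32, "y": -0.183, "z": 0.154, "ax": 0, "ay": 0, "az": -9.6}, {"x": -0.32, "y": -0.183, "z": 0.154, "ax": 0, "ay": 0, "az": -9.6}], hand=0.064)

```text
clock: 0.9
ee_pos: [0.4329, 0.2614, 0.0506]
eef_rot: [3.142, -0.0, 2.969]
force: [0.5, 0.5, 0.3]
gripper_width: 0.0638
finger_force: 0.0
```

>>> jog_arm(commands=[{"x": 0, "y": 0, "z": 0.03, "ax": 0, "ay": 0, "az": 0}, {"x": 0, "y": 0, "z": 0.046, "ax": 0, "ay": 0, "az": 0}, {"x": 0, "y": 0, "z": 0.046, "ax": 0, "ay": 0, "az": 0}, {"x": 0, "y": 0, "z": 0.046, "ax": 0, "ay": 0, "az": 0}])

```text
clock: 1.3
ee_pos: [0.432, 0.2629, 0.0053]
eef_rot: [-3.141, -0.001, 2.969]
force: [-0.5, 0.2, 0.3]
gripper_width: 0.0638
finger_force: 0.0
```

>>> jog_arm(commands=[{"x": 0, "y": 0, "z": 0, "ax": 0, "ay": 0, "az": 0}, {"x": 0, "y": 0, "z": 0, "ax": 0, "ay": 0, "az": 0}, {"x": 0, "y": 0, "z": 0, "ax": 0, "ay": 0, "az": 0}, {"x": 0, "y": 0, "z": 0, "ax": 0, "ay": 0, "az": 0}, {"x": 0, "y": 0, "z": 0, "ax": 0, "ay": 0, "az": 0}, {"x": 0, "y": 0, "z": 0, "ax": 0, "ay": 0, "az": 0}], hand=0.035, newtons=30)

```text
clock: 1.9
ee_pos: [0.433, 0.2636, 0.0066]
eef_rot: [3.141, 0.001, 2.97]
force: [-0.8, -0.1, 6.7]
gripper_width: 0.0456
finger_force: 30.0
```

>>> jog_arm(commands=[{"x": 0, "y": 0, "z": -0.02, "ax": 0, "ay": 0, "az": 0}, {"x": 0, "y": 0, "z": -0.05, "ax": 0, "ay": 0, "az": 0}, {"x": 0, "y": 0, "z": -0.05, "ax": 0, "ay": 0, "az": 0}, {"x": 0, "y": 0, "z": -0.05, "ax": 0, "ay": 0, "az": 0}])

```text
clock: 2.3
ee_pos: [0.4325, 0.2632, 0.0556]
eef_rot: [3.141, 0.001, 2.969]
force: [-0.4, -1.4, -1.5]
gripper_width: 0.0458
finger_force: 30.0
```

```bash
python3 -c "
from h import *
go(.4376,-.1165,.055,np.pi+.29)"
```

```text
x -0.0700 y -0.3732 z 0.0006 az -26.48
```

>>> jog_arm(commands=[{"x": -0.009, "y": -0.047, "z": 0, "ax": 0, "ay": 0, "az": -3.3}, {"x": -0.018, "y": -0.094, "z": 0, "ax": 0, "ay": 0, "az": -6.6}, {"x": -0.026, "y": -0.14, "z": 0, "ax": 0, "ay": 0, "az": -9.9}, {"x": -0.035, "y": -0.186, "z": 0, "ax": 0, "ay": 0, "az": -13.2}, {"x": -0.044, "y": -0.233, "z": 0, "ax": 0, "ay": 0, "az": -16.5}, {"x": -0.053, "y": -0.28, "z": 0, "ax": 0, "ay": 0, "az": -19.8}, {"x": -0.061, "y": -0.326, "z": 0, "ax": 0, "ay": 0, "az": -23.1}, {"x": -0.07, "y": -0.373, "z": 0, "ax": 0, "ay": 0, "az": -26.5}])

```text
clock: 3.1
ee_pos: [0.4354, -0.1176, 0.0538]
eef_rot: [3.139, -0.002, -2.849]
force: [0.6, 0.1, -1.6]
gripper_width: 0.0455
finger_force: 30.0
```

>>> jog_arm(commands=[{"x": 0, "y": 0, "z": 0.0, "ax": 0, "ay": 0, "az": 0}, {"x": 0, "y": 0, "z": 0, "ax": 0, "ay": 0, "az": 0}, {"x": 0, "y": 0, "z": 0, "ax": 0, "ay": 0, "az": 0}])

```text
clock: 3.4
ee_pos: [0.436, -0.115, 0.0541]
eef_rot: [3.139, -0.002, -2.851]
force: [0.3, -0.3, -0.7]
gripper_width: 0.0455
finger_force: 30.0
```

```bash
python3 -c "
from h import *
t=snap('top','t1.png');s=snap('side','s1.png')
a=cv2.resize(t[140:260,290:390],(400,480),interpolation=2);b=cv2.resize(s[170:290,270:370],(400,480),interpolation=2)
cv2.imwrite('pics/m3.png',np.hstack([a,b]));print(ctrl.observe()['ee_pos'])
go(.4376,-.1165,.006,np.pi+.29)"
```

```text
[ 0.4365622  -0.11469676  0.05467493]
x -0.0005 y -0.0020 z 0.0487 az 0.13
```

View pics/m3.png

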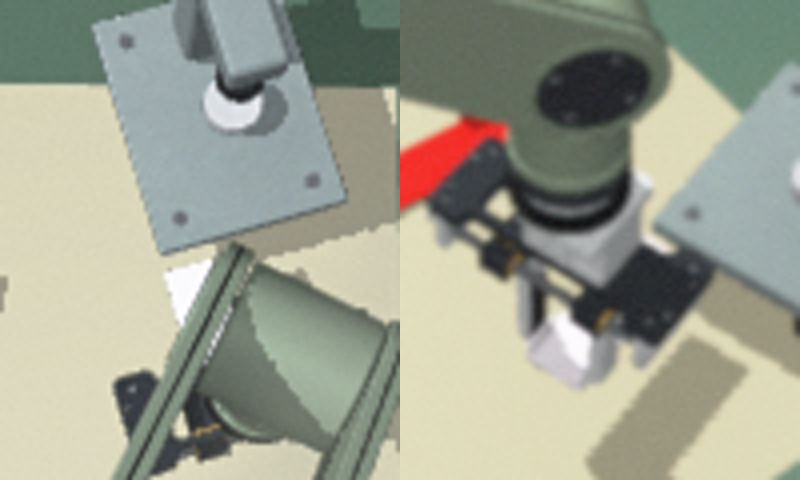

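The shim is held between the fingers. Its nose corner shows at about crop (166,272), just short of the plate's near-left corner at (160,254).

```bash
python3 -c "
from h import *
p=ray('top',166/4+290-.4,272/4+140-.4,.055);e=np.array([.4366,-.1147])
u=np.array([np.cos(.29),np.sin(.29)]);v=np.array([-u[1],u[0]]);d=p[:2]-e;print(p,d@u,d@v)
f=np.array([.5813,-.0736])-e;print('foot rel',f@u,f@v)"
```

```text
[ 0.53952471 -0.06292595  0.055     ] 0.11343187901552122 0.02018061487244499
foot rel 0.15041052523849607 -0.001993463689097863
```

>>> jog_arm(commands=[{"x": 0, "y": -0.001, "z": 0.02, "ax": 0, "ay": 0, "az": 0}, {"x": 0, "y": -0.002, "z": 0.04, "ax": 0, "ay": 0, "az": 0}, {"x": 0, "y": -0.002, "z": 0.048, "ax": 0, "ay": 0, "az": 0}, {"x": 0, "y": -0.002, "z": 0.048, "ax": 0, "ay": 0, "az": 0}, {"x": 0, "y": -0.002, "z": 0.048, "ax": 0, "ay": 0, "az": 0}])

```text
clock: 4.0
ee_pos: [0.4381, -0.1176, 0.0076]
eef_rot: [-3.142, 0.0, -2.85]
force: [-0.4, 0.2, -0.5]
gripper_width: 0.0461
finger_force: 30.0
```

>>> jog_arm(commands=[{"x": 0, "y": 0, "z": 0.001, "ax": 0, "ay": 0, "az": 0}, {"x": -0.008, "y": 0, "z": 0.001, "ax": 0, "ay": 0, "az": 0}, {"x": -0.016, "y": 0, "z": 0.001, "ax": 0, "ay": 0, "az": 0}, {"x": -0.024, "y": 0, "z": 0.001, "ax": 0, "ay": 0, "az": 0}, {"x": -0.03, "y": 0, "z": 0.001, "ax": 0, "ay": 0, "az": 0}, {"x": -0.036, "y": 0, "z": 0.001, "ax": 0, "ay": 0, "az": 0}, {"x": -0.04, "y": 0, "z": 0.001, "ax": 0, "ay": 0, "az": 0}, {"x": -0.04, "y": 0, "z": 0.001, "ax": 0, "ay": 0, "az": 0}])

```text
clock: 4.8
ee_pos: [0.4768, -0.1068, 0.0065]
eef_rot: [-3.141, 0.0, -2.851]
force: [0.1, 0.5, -1.3]
gripper_width: 0.0458
finger_force: 30.0
```

>>> jog_arm(commands=[{"x": -0.006, "y": 0, "z": 0, "ax": 0, "ay": 0, "az": 0}, {"x": -0.012, "y": 0, "z": 0, "ax": 0, "ay": 0, "az": 0}, {"x": -0.018, "y": 0, "z": 0, "ax": 0, "ay": 0, "az": 0}, {"x": -0.024, "y": 0, "z": 0, "ax": 0, "ay": 0, "az": 0}, {"x": -0.03, "y": 0, "z": 0, "ax": 0, "ay": 0, "az": 0}, {"x": -0.035, "y": 0, "z": 0, "ax": 0, "ay": 0, "az": 0}, {"x": -0.038, "y": 0, "z": 0, "ax": 0, "ay": 0, "az": 0}, {"x": -0.038, "y": 0, "z": 0, "ax": 0, "ay": 0, "az": 0}])

```text
clock: 5.6
ee_pos: [0.5131, -0.096, 0.0065]
eef_rot: [-3.141, 0.0, -2.851]
force: [0.2, -0.4, -1.6]
gripper_width: 0.0458
finger_force: 30.0
```

```bash
cat >> h.py <<'E'
def rel(F=(.5813,-.0736),yaw=.29,k=5):
    R=[]
    for i in range(k): s=ctrl.observe();R.append(s['ee_pos']);
    e=np.mean(R,0);u=np.array([np.cos(yaw),np.sin(yaw)]);v=np.array([-u[1],u[0]]);d=np.array(F)-e[:2]
    print('ee',e.round(4),'foot rel u %.4f v %.4f'%(d@u,d@v),'F u %.2f'%(s['force'][:2]@u),s['force'].round(2))
E
python3 -c "
from h import *
rel()"
```

```text
ee [ 0.5131 -0.096   0.0065] foot rel u 0.0718 v 0.0019 F u 0.07 [ 0.19 -0.36 -1.61]
```

>>> jog_arm(commands=[{"x": 0, "y": 0.001, "z": 0, "ax": 0, "ay": 0, "az": 0}, {"x": 0, "y": 0.0015, "z": 0.0005, "ax": 0, "ay": 0, "az": 0}, {"x": 0, "y": 0.0015, "z": 0.001, "ax": 0, "ay": 0, "az": 0}, {"x": 0, "y": 0.0015, "z": 0.001, "ax": 0, "ay": 0, "az": 0}])

```text
clock: 6.0
ee_pos: [0.512, -0.0946, 0.0059]
eef_rot: [3.141, -0.0, -2.851]
force: [-2.3, 0.7, 4.2]
gripper_width: 0.0458
finger_force: 30.0
```

>>> jog_arm(commands=[{"x": 0, "y": 0, "z": 0.0005, "ax": 0, "ay": 0, "az": 0}, {"x": 0, "y": 0, "z": 0.001, "ax": 0, "ay": 0, "az": 0}, {"x": 0, "y": 0, "z": 0.001, "ax": 0, "ay": 0, "az": 0}])

```text
clock: 6.3
ee_pos: [0.5121, -0.0946, 0.0059]
eef_rot: [3.141, -0.001, -2.851]
force: [-4.4, 0.8, 11.4]
gripper_width: 0.0458
finger_force: 30.0
```

>>> jog_arm(commands=[{"x": 0, "y": 0, "z": -0.001, "ax": 0, "ay": 0, "az": 0}, {"x": 0, "y": 0, "z": -0.001, "ax": 0, "ay": 0, "az": 0}, {"x": 0, "y": 0, "z": -0.001, "ax": 0, "ay": 0, "az": 0}, {"x": 0, "y": 0, "z": -0.001, "ax": 0, "ay": 0, "az": 0}, {"x": 0, "y": 0, "z": -0.03, "ax": 0, "ay": 0, "az": 0}, {"x": 0, "y": 0, "z": -0.07, "ax": 0, "ay": 0, "az": 0}, {"x": 0.02, "y": 0, "z": -0.1, "ax": 0, "ay": 0, "az": 0}, {"x": 0.02, "y": 0, "z": -0.1, "ax": 0, "ay": 0, "az": 0}], hand=0.064)

```text
clock: 7.1
ee_pos: [0.4953, -0.1018, 0.1088]
eef_rot: [-3.136, 0.006, -2.852]
force: [0.1, -0.2, 0.1]
gripper_width: 0.0638
finger_force: 0.0
```

```bash
python3 -c "
from h import *
rel();go(.4754,-.3143,.08,np.pi+.133)"
```

```text
ee [ 0.4953 -0.1018  0.1088] foot rel u 0.0905 v 0.0025 F u 0.00 [ 0.06 -0.2   0.15]
x 0.0798 y -0.1979 z 0.0288 az 8.98
```

```bash
python3 -c "
from h import *
print(ray('top',413.6,230,.045))
t=snap('top','t2.png');s=snap('side','s2.png')
a=cv2.resize(t[150:250,310:430],(480,400),interpolation=2);b=cv2.resize(s[200:330,330:410],(320,400)[::1],interpolation=2)
b=cv2.resize(s[180:280,280:380],(320,400),interpolation=2)
cv2.imwrite('pics/m4.png',np.hstack([a,b]))"
```

```text
[ 0.47498979 -0.31356303  0.045     ]
```

>>> jog_arm(commands=[{"x": 0.03, "y": -0.04, "z": 0, "ax": 0, "ay": 0, "az": 2}, {"x": 0.05, "y": -0.085, "z": 0, "ax": 0, "ay": 0, "az": 5}, {"x": 0.07, "y": -0.13, "z": 0, "ax": 0, "ay": 0, "az": 9}, {"x": 0.08, "y": -0.17, "z": 0.015, "ax": 0, "ay": 0, "az": 9}, {"x": 0.08, "y": -0.198, "z": 0.029, "ax": 0, "ay": 0, "az": 9}, {"x": 0.08, "y": -0.198, "z": 0.029, "ax": 0, "ay": 0, "az": 9}, {"x": 0.08, "y": -0.198, "z": 0.029, "ax": 0, "ay": 0, "az": 9}], hand=0.05)

```text
clock: 7.9
ee_pos: [0.4718, -0.3117, 0.0729]
eef_rot: [3.137, -0.003, -3.009]
force: [0.1, 0.6, -0.0]
gripper_width: 0.0499
finger_force: 0.0
```

View pics/m4.png

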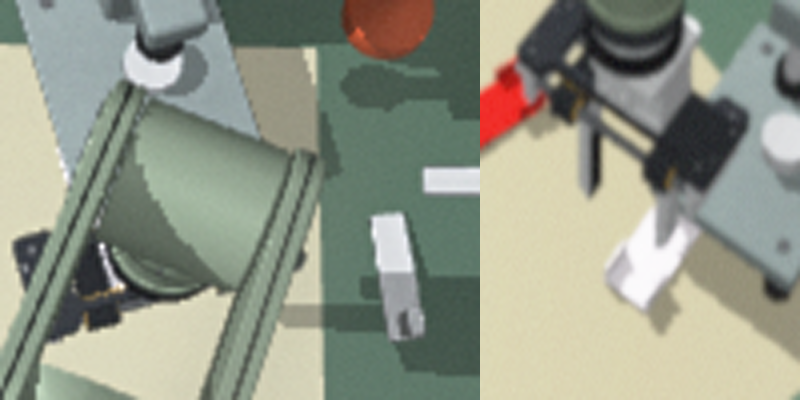

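The side crop shows the flat shim lying under the plate corner with its tail sticking out. The arm is now above the taper, so I'll measure the flat shim's tail.

```bash
python3 -c "
from h import *
go(.4752,-.314,.019,np.pi+.133)
s=snap('side','s3.png');t=snap('top','t3.png')
b=cv2.resize(s[200:260,300:360],(400,400),interpolation=2);a=cv2.resize(t[180:260,300:380],(400,400),interpolation=2)
cv2.imwrite('pics/m5.png',np.hstack([b,a]))"
```

```text
x -0.0030 y -0.0027 z 0.0539 az -0.04
```

View pics/m5.png

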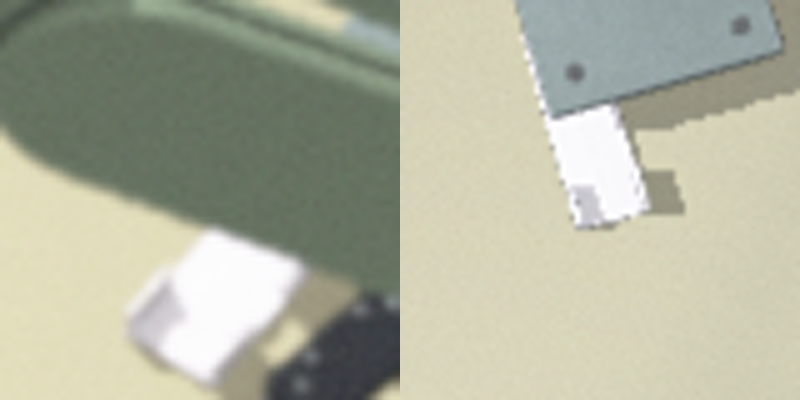

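```bash
python3 -c "
from h import *
f=lambda u,v,z:ray('top',(u-400)/5+300-.4,v/5+180-.4,z)[:2]
F=np.array([.5813,-.0736]);u=np.array([np.cos(.29),np.sin(.29)]);v=np.array([-u[1],u[0]])
for n,p in dict(tailL=(577,228,.010),tailR=(648,210,.018),edgeR=(616,107,.006),edgeL=(548,116,.006),dot=(575,72,.052)).items():
    q=f(*p);d=q-F;print(n,q.round(4),'u %.4f v %.4f'%(d@u,d@v))"
```

```text
tailL [ 0.4916 -0.077 ] u -0.0870 v 0.0224
tailR [ 0.5023 -0.1207] u -0.0892 v -0.0225
edgeR [ 0.5691 -0.1017] u -0.0197 v -0.0234
edgeL [ 0.5629 -0.0588] u -0.0134 v 0.0194
dot [ 0.5821 -0.0736] u 0.0008 v -0.0002
```

>>> jog_arm(commands=[{"x": -0.003, "y": -0.0027, "z": 0, "ax": 0, "ay": 0, "az": 0}, {"x": -0.003, "y": -0.0027, "z": 0.02, "ax": 0, "ay": 0, "az": 0}, {"x": -0.003, "y": -0.0027, "z": 0.04, "ax": 0, "ay": 0, "az": 0}, {"x": -0.003, "y": -0.0027, "z": 0.053, "ax": 0, "ay": 0, "az": 0}, {"x": -0.003, "y": -0.0027, "z": 0.053, "ax": 0, "ay": 0, "az": 0}])

```text
clock: 8.5
ee_pos: [0.4753, -0.3133, 0.0208]
eef_rot: [3.139, -0.003, -3.007]
force: [-0.3, 0.4, 1.0]
gripper_width: 0.05
finger_force: 0.0
```

>>> jog_arm(commands=[{"x": 0, "y": 0, "z": 0, "ax": 0, "ay": 0, "az": 0}, {"x": 0, "y": 0, "z": 0, "ax": 0, "ay": 0, "az": 0}, {"x": 0, "y": 0, "z": 0, "ax": 0, "ay": 0, "az": 0}, {"x": 0, "y": 0, "z": 0, "ax": 0, "ay": 0, "az": 0}, {"x": 0, "y": 0, "z": 0, "ax": 0, "ay": 0, "az": 0}, {"x": 0, "y": 0, "z": 0, "ax": 0, "ay": 0, "az": 0}], hand=0.003, newtons=20)

```text
clock: 9.1
ee_pos: [0.4765, -0.3152, 0.0229]
eef_rot: [3.142, 0.0, -3.009]
force: [-0.3, 1.1, 2.3]
gripper_width: 0.0117
finger_force: 20.0
```

>>> jog_arm(commands=[{"x": 0, "y": 0, "z": -0.02, "ax": 0, "ay": 0, "az": 0}, {"x": 0, "y": 0, "z": -0.05, "ax": 0, "ay": 0, "az": 0}, {"x": 0, "y": 0, "z": -0.06, "ax": 0, "ay": 0, "az": 0}, {"x": 0, "y": 0, "z": -0.06, "ax": 0, "ay": 0, "az": 0}])

```text
clock: 9.5
ee_pos: [0.4776, -0.3164, 0.0842]
eef_rot: [-3.138, 0.003, -3.008]
force: [0.3, -0.3, -1.9]
gripper_width: 0.0118
finger_force: 20.0
```

```bash
python3 -c "
from h import *
rel();go(.4663,-.1078,.08,np.pi+.29)"
```

```text
ee [ 0.4776 -0.3164  0.0842] foot rel u 0.1688 v 0.2030 F u 0.17 [ 0.28 -0.32 -1.9 ]
x -0.0165 y 0.2083 z 0.0042 az -8.99
```

>>> jog_arm(commands=[{"x": 0.02, "y": 0.04, "z": 0, "ax": 0, "ay": 0, "az": -2}, {"x": 0.02, "y": 0.085, "z": 0, "ax": 0, "ay": 0, "az": -5}, {"x": 0.01, "y": 0.13, "z": 0, "ax": 0, "ay": 0, "az": -9}, {"x": -0.01, "y": 0.175, "z": 0.002, "ax": 0, "ay": 0, "az": -9}, {"x": -0.0165, "y": 0.208, "z": 0.004, "ax": 0, "ay": 0, "az": -9}, {"x": -0.0165, "y": 0.208, "z": 0.004, "ax": 0, "ay": 0, "az": -9}, {"x": -0.0165, "y": 0.208, "z": 0.004, "ax": 0, "ay": 0, "az": -9}, {"x": -0.0165, "y": 0.208, "z": 0.004, "ax": 0, "ay": 0, "az": -9}])

```text
clock: 10.3
ee_pos: [0.4648, -0.1077, 0.0779]
eef_rot: [3.142, -0.001, -2.852]
force: [0.3, -0.2, -1.7]
gripper_width: 0.0117
finger_force: 20.0
```

```bash
python3 -c "
from h import *
rel();t=snap('top','t4.png');s=snap('side','s4.png')
a=cv2.resize(t[180:260,300:380],(400,400),interpolation=2);b=cv2.resize(s[190:270,290:370],(400,400),interpolation=2)
cv2.imwrite('pics/m6.png',np.hstack([a,b]));go(.4663,-.1078,.03,np.pi+.29)"
```

```text
ee [ 0.4648 -0.1077  0.0779] foot rel u 0.1214 v -0.0007 F u 0.20 [ 0.28 -0.23 -1.73]
x -0.0013 y -0.0000 z 0.0483 az -0.09
```

View pics/m6.png

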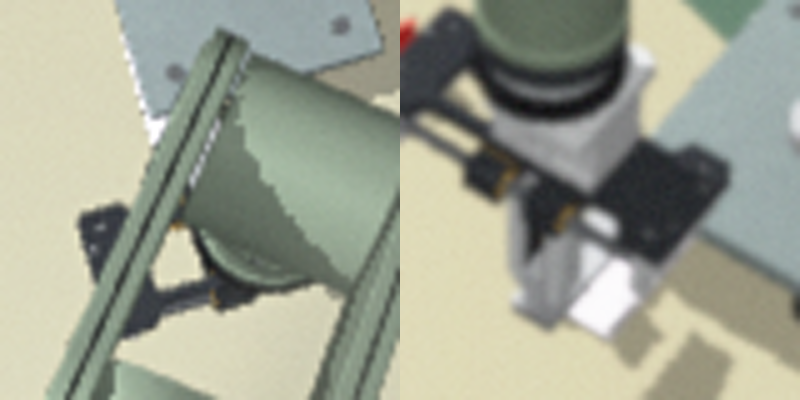

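The fingers hold the taper in line above the flat shim's tail. Next I lower it.

>>> jog_arm(commands=[{"x": 0, "y": 0, "z": 0.02, "ax": 0, "ay": 0, "az": 0}, {"x": 0, "y": 0, "z": 0.038, "ax": 0, "ay": 0, "az": 0}, {"x": 0, "y": 0, "z": 0.046, "ax": 0, "ay": 0, "az": 0}, {"x": 0, "y": 0, "z": 0.048, "ax": 0, "ay": 0, "az": 0}, {"x": 0, "y": 0, "z": 0.048, "ax": 0, "ay": 0, "az": 0}, {"x": 0, "y": 0, "z": 0.048, "ax": 0, "ay": 0, "az": 0}])

```text
clock: 11.0
ee_pos: [0.4659, -0.1075, 0.0313]
eef_rot: [-3.141, 0.001, -2.852]
force: [0.0, -0.6, -1.5]
gripper_width: 0.0118
finger_force: 20.0
```

>>> jog_arm(commands=[{"x": 0, "y": 0, "z": 0.0005, "ax": 0, "ay": 0, "az": 0}, {"x": 0, "y": 0, "z": 0.001, "ax": 0, "ay": 0, "az": 0}, {"x": 0, "y": 0, "z": 0.001, "ax": 0, "ay": 0, "az": 0}])

```text
clock: 11.3
ee_pos: [0.4654, -0.1069, 0.0298]
eef_rot: [-3.141, 0.0, -2.851]
force: [-1.0, -0.2, -1.9]
gripper_width: 0.0116
finger_force: 20.0
```

>>> jog_arm(commands=[{"x": 0, "y": 0, "z": 0.0005, "ax": 0, "ay": 0, "az": 0}, {"x": 0, "y": 0, "z": 0.0005, "ax": 0, "ay": 0, "az": 0}, {"x": 0, "y": 0, "z": 0.001, "ax": 0, "ay": 0, "az": 0}, {"x": 0, "y": 0, "z": 0.001, "ax": 0, "ay": 0, "az": 0}])

```text
clock: 11.7
ee_pos: [0.4651, -0.1069, 0.0288]
eef_rot: [3.142, -0.0, -2.851]
force: [-2.1, 1.2, 2.1]
gripper_width: 0.0116
finger_force: 20.0
```

>>> jog_arm(commands=[{"x": 0, "y": 0, "z": 0.0005, "ax": 0, "ay": 0, "az": 0}, {"x": 0, "y": 0, "z": 0.0005, "ax": 0, "ay": 0, "az": 0}, {"x": 0, "y": 0, "z": 0.0005, "ax": 0, "ay": 0, "az": 0}])

```text
clock: 12.0
ee_pos: [0.4651, -0.107, 0.0287]
eef_rot: [3.142, -0.0, -2.851]
force: [-3.7, 0.3, 6.1]
gripper_width: 0.0117
finger_force: 20.0
```

>>> jog_arm(commands=[{"x": 0, "y": 0, "z": -0.0005, "ax": 0, "ay": 0, "az": 0}, {"x": -0.004, "y": 0, "z": -0.0005, "ax": 0, "ay": 0, "az": 0}, {"x": -0.008, "y": 0, "z": -0.0005, "ax": 0, "ay": 0, "az": 0}, {"x": -0.012, "y": 0, "z": -0.0005, "ax": 0, "ay": 0, "az": 0}, {"x": -0.016, "y": 0, "z": -0.0005, "ax": 0, "ay": 0, "az": 0}, {"x": -0.02, "y": 0, "z": -0.0005, "ax": 0, "ay": 0, "az": 0}, {"x": -0.024, "y": 0, "z": -0.0005, "ax": 0, "ay": 0, "az": 0}, {"x": -0.024, "y": 0, "z": -0.0005, "ax": 0, "ay": 0, "az": 0}])

```text
clock: 12.8
ee_pos: [0.4892, -0.1002, 0.0288]
eef_rot: [-3.141, 0.001, -2.851]
force: [-0.5, -0.8, 3.3]
gripper_width: 0.0117
finger_force: 20.0
```

```bash
python3 -c "
from h import *
rel()"
```

```text
ee [ 0.4892 -0.1002  0.0288] foot rel u 0.0958 v -0.0009 F u -0.69 [-0.49 -0.78  3.27]
```

>>> jog_arm(commands=[{"x": 0, "y": 0, "z": -0.0005, "ax": 0, "ay": 0, "az": 0}, {"x": 0, "y": 0, "z": -0.0005, "ax": 0, "ay": 0, "az": 0}, {"x": 0, "y": 0, "z": -0.0005, "ax": 0, "ay": 0, "az": 0}], hand=0.024)

```text
clock: 13.1
ee_pos: [0.4881, -0.0999, 0.0287]
eef_rot: [3.141, 0.0, -2.851]
force: [-0.4, 0.2, 0.3]
gripper_width: 0.024
finger_force: 0.0
```

>>> jog_arm(commands=[{"x": 0, "y": 0, "z": 0, "ax": 0, "ay": 0, "az": 0}, {"x": 0, "y": 0, "z": 0, "ax": 0, "ay": 0, "az": 0}, {"x": 0, "y": 0, "z": 0, "ax": 0, "ay": 0, "az": 0}, {"x": 0, "y": 0, "z": 0, "ax": 0, "ay": 0, "az": 0}], hand=0.003, newtons=10)

```text
clock: 13.5
ee_pos: [0.488, -0.1, 0.0289]
eef_rot: [3.142, -0.0, -2.851]
force: [0.5, -0.5, -1.0]
gripper_width: 0.0118
finger_force: 10.0
```

>>> jog_arm(commands=[{"x": -0.003, "y": 0, "z": 0, "ax": 0, "ay": 0, "az": 0}, {"x": -0.006, "y": 0, "z": 0, "ax": 0, "ay": 0, "az": 0}, {"x": -0.008, "y": 0, "z": 0, "ax": 0, "ay": 0, "az": 0}, {"x": -0.008, "y": 0, "z": 0, "ax": 0, "ay": 0, "az": 0}])

```text
clock: 13.9
ee_pos: [0.4961, -0.0976, 0.0288]
eef_rot: [3.141, 0.0, -2.851]
force: [0.7, -0.2, -1.2]
gripper_width: 0.0115
finger_force: 10.0
```

```bash
python3 -c "
from h import *
rel()"
```

```text
ee [ 0.4961 -0.0976  0.0288] foot rel u 0.0885 v -0.0014 F u 0.61 [ 0.7  -0.19 -1.23]
```

>>> jog_arm(commands=[{"x": -0.002, "y": -0.0005, "z": 0, "ax": 0, "ay": 0, "az": 0}, {"x": -0.0035, "y": -0.001, "z": 0, "ax": 0, "ay": 0, "az": 0}, {"x": -0.0045, "y": -0.001, "z": 0, "ax": 0, "ay": 0, "az": 0}, {"x": -0.0055, "y": -0.001, "z": 0, "ax": 0, "ay": 0, "az": 0}, {"x": -0.0065, "y": -0.001, "z": 0, "ax": 0, "ay": 0, "az": 0}, {"x": -0.0065, "y": -0.001, "z": 0, "ax": 0, "ay": 0, "az": 0}], newtons=20)

```text
clock: 14.5
ee_pos: [0.5024, -0.0968, 0.029]
eef_rot: [-3.142, 0.0, -2.851]
force: [-0.0, 1.4, -2.7]
gripper_width: 0.0115
finger_force: 20.0
```

```bash
python3 -c "
from h import *
rel();print(ctrl.observe()['torque'])"
```

```text
ee [ 0.5024 -0.0968  0.029 ] foot rel u 0.0822 v -0.0003 F u 0.35 [-0.04  1.39 -2.71]
[-0.00986035  0.01582137  0.03844264]
```

>>> jog_arm(commands=[{"x": 0, "y": 0, "z": -0.0007, "ax": 0, "ay": 0, "az": 0}, {"x": 0, "y": 0, "z": -0.0007, "ax": 0, "ay": 0, "az": 0}])

```text
clock: 14.7
ee_pos: [0.5021, -0.0968, 0.0295]
eef_rot: [3.141, -0.0, -2.851]
force: [0.0, -0.1, -4.5]
gripper_width: 0.012
finger_force: 20.0
```

```bash
python3 -c "
from h import *
rel();print(ctrl.observe()['torque'])"
```

```text
ee [ 0.5021 -0.0968  0.0295] foot rel u 0.0825 v -0.0005 F u 0.00 [ 0.03 -0.09 -4.48]
[ 0.01900742  0.06477463 -0.00508471]
```

>>> jog_arm(commands=[{"x": 0, "y": 0, "z": -0.0003, "ax": 0, "ay": 0, "az": 0}, {"x": 0, "y": 0, "z": -0.0003, "ax": 0, "ay": 0, "az": 0}])

```text
clock: 14.9
ee_pos: [0.5021, -0.0967, 0.0298]
eef_rot: [3.141, -0.0, -2.851]
force: [1.3, 0.5, -3.4]
gripper_width: 0.0119
finger_force: 20.0
```

```bash
python3 -c "
from h import *
rel();print(ctrl.observe()['torque'])"
```

```text
ee [ 0.5021 -0.0967  0.0298] foot rel u 0.0826 v -0.0005 F u 1.44 [ 1.34  0.53 -3.43]
[ 0.02889006  0.07413588 -0.03403809]
```

>>> jog_arm(commands=[{"x": 0, "y": 0, "z": -0.0005, "ax": 0, "ay": 0, "az": 0}, {"x": 0, "y": 0, "z": -0.0005, "ax": 0, "ay": 0, "az": 0}])

```text
clock: 15.1
ee_pos: [0.5021, -0.0968, 0.0304]
eef_rot: [3.141, -0.0, -2.851]
force: [-0.6, -0.4, -4.0]
gripper_width: 0.0119
finger_force: 20.0
```

```bash
cat >> h.py <<'E'
def avg(k=4):
    S=[]
    for i in range(k): ctrl.get_image('top');s=ctrl.observe();S.append(np.r_[s['ee_pos'],s['force'],s['torque']])
    m=np.mean(S,0);yaw=.29;u=np.array([np.cos(yaw),np.sin(yaw)]);d=np.array([.5813,-.0736])-m[:2]
    print('ee',m[:3].round(4),'u %.4f'%(d@u),'F',m[3:6].round(2),'Fu %.2f'%(m[3:5]@u),'T',m[6:].round(3),'Tv %.3f'%(-u[1]*m[6]+u[0]*m[7]),'sd',np.std(S,0)[3:6].round(2))
E
python3 -c "
from h import *
avg()"
```

```text
ee [ 0.5021 -0.0968  0.0304] u 0.0825 F [ 0.8   0.34 -4.14] Fu 0.86 T [-0.002  0.143 -0.034] Tv 0.138 sd [0.26 0.19 0.21]
```

>>> jog_arm(commands=[{"x": 0, "y": 0, "z": 0.0015, "ax": 0, "ay": 0, "az": 0}, {"x": 0, "y": 0, "z": 0.002, "ax": 0, "ay": 0, "az": 0}, {"x": 0, "y": 0, "z": 0.002, "ax": 0, "ay": 0, "az": 0}])

```text
clock: 15.6
ee_pos: [0.5027, -0.0971, 0.0291]
eef_rot: [-3.141, 0.001, -2.851]
force: [-1.9, -0.3, 1.8]
gripper_width: 0.012
finger_force: 20.0
```

>>> jog_arm(commands=[{"x": 0, "y": 0, "z": 0, "ax": 0, "ay": 0, "az": 0}, {"x": 0, "y": 0, "z": 0, "ax": 0, "ay": 0, "az": 0}, {"x": 0, "y": 0, "z": 0, "ax": 0, "ay": 0, "az": 0}], hand=0.024)

```text
clock: 15.9
ee_pos: [0.5027, -0.0969, 0.0287]
eef_rot: [-3.141, 0.001, -2.851]
force: [0.0, 0.1, -0.3]
gripper_width: 0.0241
finger_force: 0.0
```

>>> jog_arm(commands=[{"x": 0, "y": 0, "z": 0, "ax": 0, "ay": 0, "az": 0}, {"x": 0, "y": 0, "z": 0, "ax": 0, "ay": 0, "az": 0}, {"x": 0, "y": 0, "z": 0, "ax": 0, "ay": 0, "az": 0}, {"x": 0, "y": 0, "z": 0, "ax": 0, "ay": 0, "az": 0}], hand=0.003, newtons=8)

```text
clock: 16.3
ee_pos: [0.5024, -0.0969, 0.0285]
eef_rot: [-3.142, 0.0, -2.851]
force: [1.1, -0.0, -1.6]
gripper_width: 0.0121
finger_force: 8.0
```

>>> jog_arm(commands=[{"x": -0.001, "y": 0, "z": 0, "ax": 0, "ay": 0, "az": 0}, {"x": -0.002, "y": 0, "z": 0, "ax": 0, "ay": 0, "az": 0}, {"x": -0.003, "y": 0, "z": 0, "ax": 0, "ay": 0, "az": 0}, {"x": -0.003, "y": 0, "z": 0, "ax": 0, "ay": 0, "az": 0}])

```text
clock: 16.7
ee_pos: [0.5045, -0.0961, 0.0285]
eef_rot: [3.141, -0.002, -2.851]
force: [-3.2, -0.8, 3.0]
gripper_width: 0.0121
finger_force: 8.0
```

```bash
python3 -c "
from h import *
avg()"
```

```text
ee [ 0.5045 -0.0961  0.0285] u 0.0800 F [-4.91 -1.83  4.17] Fu -5.23 T [-0.198  0.834  0.011] Tv 0.856 sd [1.04 0.46 0.56]
```

```bash
python3 -c "
from h import *
avg(3);s=snap('side','s5.png');t=snap('top','t5.png');print(ctrl.observe()['clock'])"
```

```text
ee [ 0.5046 -0.096   0.0285] u 0.0799 F [-5.21 -1.45  4.27] Fu -5.41 T [-0.227  0.919 -0.041] Tv 0.946 sd [0.4  0.1  0.25]
17.15
```

>>> jog_arm(commands=[{"x": 0, "y": 0, "z": 0, "ax": 0, "ay": 0, "az": 0}, {"x": 0, "y": 0, "z": 0, "ax": 0, "ay": 0, "az": 0}, {"x": 0, "y": 0, "z": 0, "ax": 0, "ay": 0, "az": 0}, {"x": 0, "y": 0, "z": 0, "ax": 0, "ay": 0, "az": 0}], hand=0.026)

```text
clock: 17.55
ee_pos: [0.5056, -0.0959, 0.0285]
eef_rot: [-3.141, 0.001, -2.851]
force: [-0.6, 0.4, 0.3]
gripper_width: 0.0256
finger_force: 0.0
```

```bash
python3 -c "
from h import *
avg(1)"
```

```text
ee [ 0.5055 -0.0959  0.0285] u 0.0790 F [ 0.74  0.23 -0.19] Fu 0.78 T [ 0.076  0.029 -0.022] Tv 0.006 sd [0. 0. 0.]
```

>>> jog_arm(commands=[{"x": 0, "y": 0, "z": 0, "ax": 0, "ay": 0, "az": 0}, {"x": 0, "y": 0, "z": 0, "ax": 0, "ay": 0, "az": 0}, {"x": 0, "y": 0, "z": 0, "ax": 0, "ay": 0, "az": 0}, {"x": -0.0003, "y": 0, "z": 0, "ax": 0, "ay": 0, "az": 0}, {"x": -0.0005, "y": 0, "z": 0, "ax": 0, "ay": 0, "az": 0}, {"x": -0.0005, "y": 0, "z": 0, "ax": 0, "ay": 0, "az": 0}], hand=0.003, newtons=8)

```text
clock: 18.2
ee_pos: [0.5052, -0.0959, 0.0285]
eef_rot: [3.141, -0.001, -2.851]
force: [-1.9, -0.9, 1.7]
gripper_width: 0.0118
finger_force: 8.0
```

```bash
python3 -c "
from h import *
avg(3)"
```

```text
ee [ 0.5053 -0.0959  0.0285] u 0.0792 F [-2.45 -0.59  1.74] Fu -2.52 T [-0.058  0.432 -0.007] Tv 0.431 sd [0.27 0.38 0.43]
```

>>> jog_arm(commands=[{"x": 0, "y": 0, "z": 0, "ax": 0, "ay": 0, "az": 0}, {"x": 0, "y": 0, "z": 0, "ax": 0, "ay": 0, "az": 0}, {"x": 0, "y": 0, "z": 0, "ax": 0, "ay": 0, "az": 0}, {"x": 0, "y": 0, "z": -0.02, "ax": 0, "ay": 0, "az": 0}, {"x": 0, "y": 0, "z": -0.045, "ax": 0, "ay": 0, "az": 0}, {"x": 0, "y": 0, "z": -0.06, "ax": 0, "ay": 0, "az": 0}, {"x": 0, "y": 0, "z": -0.06, "ax": 0, "ay": 0, "az": 0}], hand=0.026)

```text
clock: 19.05
ee_pos: [0.5081, -0.0966, 0.0911]
eef_rot: [-3.138, 0.005, -2.851]
force: [-0.0, 0.7, -0.0]
gripper_width: 0.0258
finger_force: 0.0
```

```bash
python3 -c "
from h import *
rel();go(.5728,-.073,.07,np.pi+.29)"
```

```text
ee [ 0.5081 -0.0966  0.0911] foot rel u 0.0767 v 0.0011 F u 0.18 [-0.01  0.69 -0.05]
x -0.0687 y 0.0041 z 0.0211 az 0.02
```

>>> jog_arm(commands=[{"x": -0.015, "y": 0.001, "z": 0, "ax": 0, "ay": 0, "az": 0}, {"x": -0.035, "y": 0.002, "z": 0, "ax": 0, "ay": 0, "az": 0}, {"x": -0.055, "y": 0.003, "z": 0.005, "ax": 0, "ay": 0, "az": 0}, {"x": -0.069, "y": 0.004, "z": 0.015, "ax": 0, "ay": 0, "az": 0}, {"x": -0.069, "y": 0.004, "z": 0.021, "ax": 0, "ay": 0, "az": 0}, {"x": -0.069, "y": 0.004, "z": 0.021, "ax": 0, "ay": 0, "az": 0}, {"x": -0.069, "y": 0.004, "z": 0.021, "ax": 0, "ay": 0, "az": 0}], hand=0.002)

```text
clock: 19.75
ee_pos: [0.5693, -0.0723, 0.0666]
eef_rot: [3.141, -0.002, -2.852]
force: [-0.0, 0.1, -0.3]
gripper_width: 0.0018
finger_force: 0.0
```

```bash
python3 -c "
from h import *
avg(2)
s=ctrl.get_image('side');b=cv2.resize(s[150:270,280:400],(600,600),interpolation=2);cv2.imwrite('pics/m7.png',b)"
```

```text
ee [ 0.5699 -0.0725  0.0674] u 0.0106 F [-0.03 -0.23  0.87] Fu -0.09 T [ 0.078 -0.003  0.015] Tv -0.026 sd [0.13 0.04 0.3 ]
```

View pics/m7.png

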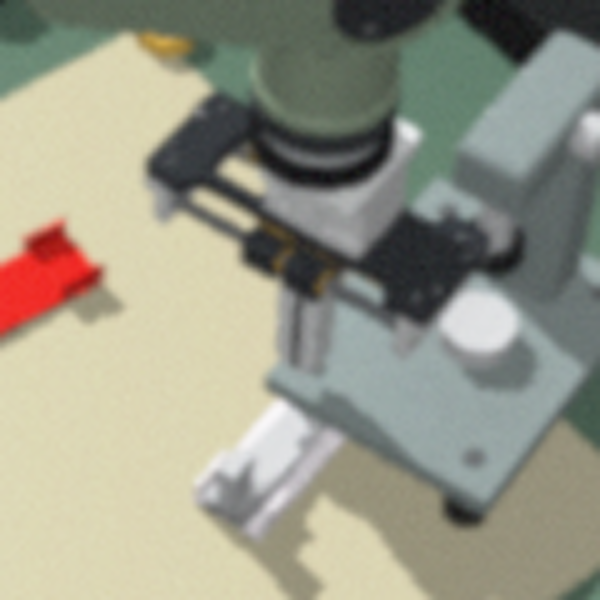

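The closed fingers are above the plate corner, clear of the beam. The taper lies on the flat shim between its ears and under the plate. Now I press down gently.

>>> jog_arm(commands=[{"x": 0, "y": 0, "z": 0.006, "ax": 0, "ay": 0, "az": 0}, {"x": 0, "y": 0, "z": 0.011, "ax": 0, "ay": 0, "az": 0}, {"x": 0, "y": 0, "z": 0.013, "ax": 0, "ay": 0, "az": 0}, {"x": 0, "y": 0, "z": 0.014, "ax": 0, "ay": 0, "az": 0}, {"x": 0, "y": 0, "z": 0.014, "ax": 0, "ay": 0, "az": 0}, {"x": 0, "y": 0, "z": 0.014, "ax": 0, "ay": 0, "az": 0}])

```text
clock: 20.5
ee_pos: [0.5707, -0.0723, 0.0535]
eef_rot: [-3.142, 0.0, -2.851]
force: [0.5, -0.3, 0.8]
gripper_width: 0.002
finger_force: 0.0
```

```bash
python3 -c "
from h import *
avg(2)"
```

```text
ee [ 0.5708 -0.0723  0.0537] u 0.0097 F [-0.14 -0.13  0.51] Fu -0.17 T [ 0.035  0.001 -0.024] Tv -0.009 sd [0.6  0.44 0.73]
```

>>> jog_arm(commands=[{"x": 0, "y": 0, "z": 0.0005, "ax": 0, "ay": 0, "az": 0}, {"x": 0, "y": 0, "z": 0.001, "ax": 0, "ay": 0, "az": 0}, {"x": 0, "y": 0, "z": 0.0015, "ax": 0, "ay": 0, "az": 0}, {"x": 0, "y": 0, "z": 0.0015, "ax": 0, "ay": 0, "az": 0}])

```text
clock: 21.0
ee_pos: [0.5707, -0.0723, 0.0523]
eef_rot: [-3.142, 0.0, -2.851]
force: [-0.6, 0.6, 2.3]
gripper_width: 0.0022
finger_force: 1.1
```

```bash
python3 -c "
from h import *
avg(2)"
```

```text
ee [ 0.5707 -0.0723  0.0523] u 0.0098 F [-1.27  0.06  2.25] Fu -1.20 T [ 0.105  0.168 -0.009] Tv 0.131 sd [0.06 0.33 0.53]
```

Contact at 2.3 N; 1 mm more should give about 10 N.

>>> jog_arm(commands=[{"x": 0, "y": 0, "z": 0.0004, "ax": 0, "ay": 0, "az": 0}, {"x": 0, "y": 0, "z": 0.0008, "ax": 0, "ay": 0, "az": 0}, {"x": 0, "y": 0, "z": 0.001, "ax": 0, "ay": 0, "az": 0}, {"x": 0, "y": 0, "z": 0.001, "ax": 0, "ay": 0, "az": 0}, {"x": 0, "y": 0, "z": 0.001, "ax": 0, "ay": 0, "az": 0}])

```text
clock: 21.6
ee_pos: [0.5707, -0.0722, 0.0521]
eef_rot: [3.142, -0.0, -2.851]
force: [-3.4, 1.2, 8.8]
gripper_width: 0.0019
finger_force: 4.0
```

```bash
python3 -c "
from h import *
avg(4)"
```

```text
ee [ 0.5707 -0.0722  0.0521] u 0.0098 F [-3.23  1.08  8.04] Fu -2.78 T [0.213 0.633 0.009] Tv 0.546 sd [0.61 0.57 0.7 ]
```

>>> jog_arm(commands=[{"x": 0, "y": 0, "z": 0.0003, "ax": 0, "ay": 0, "az": 0}, {"x": 0, "y": 0, "z": 0.0003, "ax": 0, "ay": 0, "az": 0}, {"x": 0, "y": 0, "z": 0.0003, "ax": 0, "ay": 0, "az": 0}, {"x": 0, "y": 0, "z": 0.0003, "ax": 0, "ay": 0, "az": 0}])

```text
clock: 22.2
ee_pos: [0.5707, -0.0722, 0.0521]
eef_rot: [-3.142, -0.0, -2.851]
force: [-4.2, 1.6, 9.2]
gripper_width: 0.0021
finger_force: 4.7
```

>>> jog_arm(commands=[{"x": 0, "y": 0, "z": -0.001, "ax": 0, "ay": 0, "az": 0}, {"x": 0, "y": 0, "z": -0.004, "ax": 0, "ay": 0, "az": 0}, {"x": 0, "y": 0, "z": -0.02, "ax": 0, "ay": 0, "az": 0}, {"x": 0.03, "y": 0, "z": -0.03, "ax": 0, "ay": 0, "az": 0}, {"x": 0.07, "y": 0, "z": -0.05, "ax": 0, "ay": 0, "az": 0}, {"x": 0.09, "y": 0, "z": -0.1, "ax": 0, "ay": 0, "az": 0}, {"x": 0.09, "y": 0.05, "z": -0.1, "ax": 0, "ay": 0, "az": 0}, {"x": 0.09, "y": 0.1, "z": -0.1, "ax": 0, "ay": 0, "az": 0}])

```text
clock: 23.0
ee_pos: [0.457, -0.0031, 0.1529]
eef_rot: [-3.139, 0.005, -2.857]
force: [1.5, 0.1, -0.3]
gripper_width: 0.0018
finger_force: 0.0
```

>>> jog_arm(commands=[{"x": 0, "y": 0.05, "z": 0, "ax": 0, "ay": 0, "az": 0}, {"x": 0, "y": 0.1, "z": 0, "ax": 0, "ay": 0, "az": 0}, {"x": 0, "y": 0.15, "z": 0, "ax": 0, "ay": 0, "az": 0}, {"x": 0, "y": 0.15, "z": 0, "ax": 0, "ay": 0, "az": 0}, {"x": 0, "y": 0.15, "z": 0, "ax": 0, "ay": 0, "az": 0}])

```text
clock: 23.5
ee_pos: [0.4124, 0.1423, 0.1505]
eef_rot: [-3.141, 0.0, -2.848]
force: [0.2, -0.0, -0.4]
gripper_width: 0.0018
finger_force: 0.0
```

```bash
python3 -c "
from h import *
t=snap('top','t9.png');s=snap('side','s9.png');print(ctrl.observe()['ee_pos'])
a=cv2.resize(t[180:260,300:380],(400,400),interpolation=2);b=cv2.resize(s[190:270,300:380],(400,400),interpolation=2)
cv2.imwrite('pics/m8.png',np.hstack([a,b]))"
```

```text
[0.41327416 0.14061988 0.15061046]
```

View pics/m8.png

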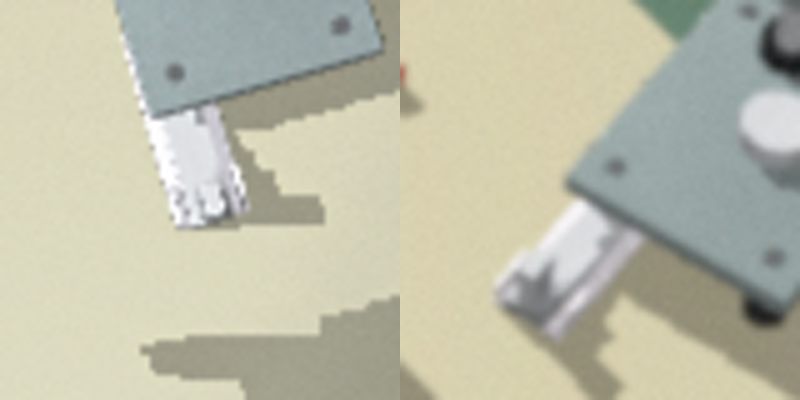

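The press screw dots are at the same pixels as before (crop (175,72), (341,26)). The shims lie in line under the corner, and the arm is clear.

```bash
python3 -c "
from cell import ctrl
print(ctrl.finish_job())"
```

```text
the job is handed in; nothing more can be done
None
```

I handed the job in at about 23.6 s: the flat shim is under the short foot with the tapered shim on it against the foot, a push-down of about 9 N above that foot showed no rocking, and the last picture shows no visible shift of the press; the foot load left after release was not measured and no verdict came back.

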